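Circlip onto the pivot stub of a dental instrument arm

TASK

The white instrument arm sits on its pivot and only the circlip is missing: it is already hooked on the tips of the bent-nose circlip pliers that lie across the steel tray. Pick the pliers up by both handles, squeeze them so that the circlip is spread above the upright steel stub, then slide it down level over the stub until it lies on the washer in line with the groove, and finish there still holding: handles squeezed, circlip held open around the groove, not pressed down hard, nothing let go. Leave the other loose things on the bench where they are.

Things in the scene. Friction and masses are not known exactly. Their poses are not given: they have to be found in the camera images.
- pliers: Bent-nose circlip pliers, 213 mm long, dark steel with blue handles, 170 g, loose, lying flat across both long walls of the tray, nose away from the robot. Origin: centre of the pivot bolt; x axis along the pliers to the tips, z up. A return spring opens the handles: about 2 N on each to start closing, 12 N at the stop screw. Squeezing the handles spreads the tips.
- pliers_grip (a point): Where to grip, from above, a finger outside each handle: mid-way between them, half-way up, 45 mm behind the pivot bolt, at the centre of mass; axes as the pliers. Handles 14 mm tall, 8 thick; 57 mm over both here when relaxed (wider to the rear), 42 and parallel at the stop; closing them shifts the pliers about 4 mm tips-ward in the fingers. Starts 47 mm above bench, 44 above the tray floor.
- ring (a point): Circlip: open ring of dark spring steel, 3 mm thick, about 36 mm over all, its two lugs hooked on the down-bent tips; it stays on them. Point: centre of its bore when spread, half-way up, 115 mm ahead of pliers_grip along the pliers' x axis and 22 mm below it; z is the ring's axis. Bore 25.5 mm relaxed (will not pass the stub), about 31.7 mm at the stop. Jaws lie 17 mm above it.
- pliers_left (a joint): How far the handles are squeezed (each turns this much): 0 relaxed, 0.17 rad at the stop screw. From 0.12 up the spread circlip clears the stub.
- tray: Open stainless steel tray, 120 mm (x) x 190 mm (y) x 40 mm tall, walls 3 mm, fixed to the bench; origin at the centre of its underside. The pliers lie across its two 190 mm walls.
- pivot: Pivot of the white instrument arm, fixed: aluminium flange 125 x 105 x 12 mm, column, white hub 76 mm across with its top 74 mm above the bench, and the white arm tube leaving the hub along +x. Origin on the bench 135 mm before the stub's axis along -x.
- groove (a point): Centre of the groove in the upright steel stub, on the stub's axis, 78.5 mm above the bench; z along the stub. Stub 28 mm across; groove 25 mm across and 5 mm wide, its lower edge on the top face of a steel washer (44 mm across) that lies 2.5 mm below this point. A circlip lying on the washer is in line with the groove. A push of some 3 N tips the pliers in the fingers.
- stub_end (a point): Centre of the stub's free top end, 101 mm above the bench, 22.5 mm above the groove point. The last 5 mm taper from 28 to 21 mm across.
- spare_washer: Loose steel washer 44 mm across, 4 mm thick, in the tray; leave alone.
- spare_bush: Loose brass bush 36 mm across, 14 mm tall, in the tray; leave alone.
- screwdriver: Screwdriver, 170 mm, black handle, lying between tray and pivot; leave alone.
- brass_valve: Small upright brass valve, 40 mm tall; leave alone.
- spare_roller: White hose roller, 68 mm across, 30 mm tall; leave alone.
- grease_pot: Small jar with black lid, 48 mm across, 45 mm tall; leave alone.
Not all that is in view belongs to the job. What is shaped like the tray but red or yellow is not meant.

How it is judged:
On the way, in this order (a step that is already met when the one before it is completed fails the run):
1. the pliers are lifted clear of the tray in the fingers (contact force between pliers and tray below 0.05 N and contact force between pliers and the fingers above 1 N and height (world z) of ring above 0.05 m), for 0.2 s.
2. the circlip is spread, at or above the end of the stub and over it (value of joint pliers_left above 0.12 rad and horizontal distance between ring and stub_end below 0.012 m and z of ring in the frame of stub_end above 0 m), for 0.1 s.
At the end, for the whole second after the job is handed in: the fingers still squeeze the pliers (over 4 N, handles at 0.12 rad or more), and the spread circlip surrounds the stub in line with the groove: height within -3 to +2.5 mm, centre within 8 mm, level within 0.14 rad, touching the pivot with under 15 N (value of joint pliers_left above 0.12 rad and horizontal distance between ring and groove below 0.008 m and z of ring in the frame of groove between -0.003 and 0.0025 m and angle between the z axis of ring and the z axis of groove, either way round below 0.14 rad and contact force between pliers and the fingers above 4 N and contact force between pliers and pivot below 15 N); the arm keeps its last pose, push and grip.
It fails at once if another thing on the bench is pushed more than 30 mm (distance of any of spare_washer, spare_bush, screwdriver, brass_valve, spare_roller, grease_pot from where it was at the start of the episode above 0.03 m).
It also fails if it takes over 42 s, if anything falls off the work surface, if the arm or the gripper's body presses on something with over 40 N, if the wrist force passes 120 N, or if a joint passes its speed limit or range.

ROBOT

A 6-joint arm with a two-finger parallel gripper is mounted at the origin on the work surface. World frame = base frame: x ahead of the robot, y to its left, z up, the work surface at z = 0. Lengths are in m, angles in rad, forces in N, time in s.
With the tool pointing down it reaches from about 0.3 to 0.875 m from the base axis. Payload 6.4 kg.
Tool frame: the origin (TCP) lies on the centre line of the jaws, within the pads' length; the fingertips stand 25 mm ahead of it and the grasp point (between the pads) lies 6 mm ahead of it; z points along the fingers, y is the line along which they close (so a half turn about z gives the same grasp; the last joint's range is limited). The gripper opens to 85 mm and grips with 20 to 120 N. Pads are 22 mm wide; open, the fingers measure 114 mm over their backs; the gripper's body (76 mm by 85 mm) begins 54 mm behind the grasp point. The pads swing forward as they close: fully open they stand 13 mm farther back than shut.
Start: joints at [-1.493, 0.181, 1.607, -0, 1.354, -0.206], TCP at [0.161, -0.552, 0.256] pointing down, gripper open.
Joint ranges: [-2.99, 2.99], [-0.89, 2.07], [0.3, 2.58], [-1.14, 4.28], [0, 2.63], [-3.12, 3.12]. Speed limits (rad/s): [2.57, 2.57, 3.01, 3.14, 3.14, 3.14].

INTERFACE

Orientations are given as a unit quaternion [w, x, y, z].
In Python, from bench import get_obs, camera, hand_in, spot_in gives the robot as it stands.
- The arm moves only by the shell command python3 -m jog 'ROWS'. ROWS is JSON, one flat list of numbers, 7 for each row, row after row: the shift along the tool's x, y, z in m, then the turn, a rotation vector about the tool's x, y, z in rad, then the closure, from 0 (fully open) to 1 (shut). A call has 1 to 20 rows; each row is the pose to reach, as a shift and turn from the pose commanded when the call began, along the tool's axes at that moment; what a row does not reach only later rows make up. A row lasts 1/8 s, in which the tool goes at most 62.5 mm and 10.7 degrees, less where a joint would pass 70% of its speed; a pose out of reach is approached as far as the arm can. A call with a gripper value outside its range is refused whole. The fingers move at their own pace and stop on an object; the grip force is fixed at half the most. Time passes only in rows, so rows that repeat a pose let the fingers close. It gives the time, the measured TCP pose, the force, the opening and the grip force at its end, in the units of the state.
- get_obs(): the state, without advancing time (a new reading comes with each control period).
- camera(name): name is "side" or "top"; returns a dict with "frame" (420x560x3 uint8, red, green, blue), "mtx" (3x3 intrinsics, pixels), "extrinsics" (4x4, takes a point from camera to world coordinates). Camera axes: x right, y up, looking along -z (the intrinsics and any distortion apply to the point x, -y, -z); pixel columns grow to the right and rows downward; lengths in m; the calibration is good to about 2 mm. A picture is of the moment at which its call begins. There is no depth.
- hand_in(): hands the job in; it is judged then, once.
Trained networks look in a picture, given as the dict that the camera call returned (one of the last four; its "shot" number tells which), for a name from the list of things; names that differ only in an ending like _2 or _b are one class to them, and where a whole thing is asked for, a point or a joint stands for the part that bears it (a point fixed in the world has none). Each returns a list of dicts, best first, with "confidence" (0 to 1); they miss things now and then, are a little off and sometimes report something else, mostly with a low value. They report only what shows in the picture. A call takes as long as a camera call. They do not tell look-alikes from the thing itself.
- spot_in(picture, name): "xyz" ([x, y, z] in m, in world coordinates, good to about 4 mm: the middle of the surface that is visible of it).
The state is a dict: "time_s": time; "q": joint angles; "dq": joint speeds; "joint_efforts": joint torques, N m; "eef_pos": TCP position; "eef_rot": TCP orientation; "wrist_force": force on the tool from outside, world axes, zero at the start; "torque": the same for the moment, N m; "opening": opening from 0.0 (shut) to 1.0 (fully open); "grasp_force": force on a finger pad.
Only numpy, scipy, OpenCV 4.12 (cv2) and the standard library are available. Lean on these libraries where they do the work, as an engineer would, in place of code of your own. Each camera call takes 0.05 s, during which the arm holds its last target. There are 200 camera calls.

## Working session

There is one attempt and no reset: what is moved stays moved. The work goes in short steps, Python scripts to look and compute and a shell command to move; the robot and the scene stay as the last step left them, time stands still between calls to the robot, and variables do not carry over. Pictures are saved under pics/ and viewed, at most 10 in all, crops included, and the job is handed in when it is done.

```bash
ls; mkdir -p pics; python3 - <<'E'
from bench import *
import cv2
o=get_obs();print(o)
for n in("top","side"):
    p=camera(n);cv2.imwrite(f"pics/{n}0.png",p["frame"][:,:,::-1]);print(p["mtx"],p["extrinsics"])
    for k in("pliers","ring","tray","pivot","groove","stub_end"):
        try:print(n,k,[(x["xyz"],round(x["confidence"],2)) for x in spot_in(p,k)][:3])
        except Exception as e:print(k,e)
E
```

```text
pics
{'time_s': 0.0, 'q': array([-1.49327776e+00,  1.81552353e-01,  1.60803149e+00, -6.40420848e-06,
        1.35382301e+00, -2.06307929e-01]), 'dq': array([ 1.56293523e-04,  7.04308082e-04,  9.22230105e-05, -7.39344584e-04,
       -1.63748129e-03, -8.66444618e-05]), 'joint_efforts': array([-5.51341564e-04, -4.44875300e+01, -3.51337874e+01, -3.98837037e-04,
        9.14860022e-03, -6.32143596e-06]), 'eef_pos': array([ 0.16098669, -0.55145336,  0.25536642]), 'eef_rot': array([-9.05421146e-04,  9.89946699e-01,  1.41438012e-01,  5.52521382e-05]), 'wrist_force': array([0.03293122, 0.64005896, 0.26681864]), 'torque': array([-0.01478975,  0.01393779, -0.06202473]), 'grasp_force': 0.0, 'opening': 0.9965248195071257}
[[404.4858407    0.         278.59305101]
 [  0.         404.4858407  217.31383896]
 [  0.           0.           1.        ]] [[ 0.02663475  0.99770929 -0.06218324  0.42323188]
 [-0.99963943  0.02637116 -0.005056    0.01211067]
 [-0.00340457  0.06229549  0.99805194  1.06231641]
 [ 0.          0.          0.          1.        ]]
top pliers [([0.4912, 0.1579, 0.0556], 0.81)]
top
[... 414 characters left out ...]
7]
 [  0.           0.           1.        ]] [[-0.99166089  0.06695602 -0.11011615  0.37447232]
 [-0.12802014 -0.61002683  0.78197066  1.00592189]
 [-0.01481617  0.78954681  0.61351147  0.85339283]
 [ 0.          0.          0.          1.        ]]
side pliers [([0.4836, 0.1679, 0.0511], 0.87), ([0.6601, -0.1234, 0.0561], 0.6)]
side ring [([0.4807, 0.1679, 0.0505], 0.8), ([0.6818, -0.3499, 0.0346], 0.2)]
side tray [([0.4558, 0.165, 0.0042], 0.89), ([0.3958, -0.1182, -0.0006], 0.81), ([0.2132, -0.2942, 0.0152], 0.57)]
side pivot [([0.661, -0.1226, 0.0543], 0.74)]
side groove [([0.656, -0.122, 0.0548], 0.64)]
side stub_end [([0.6567, -0.1239, 0.0563], 0.55), ([0.4733, 0.0769, 0.0111], 0.31)]
```

View pics/top0.png

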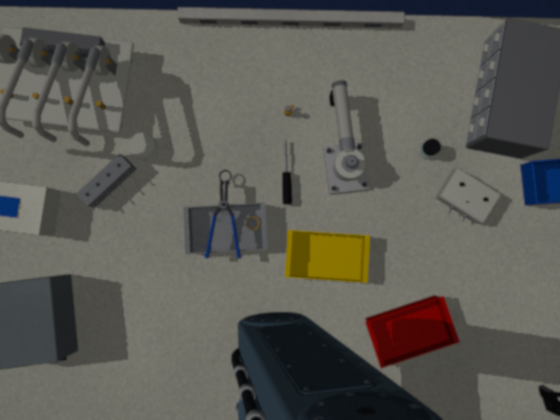

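View pics/side0.png

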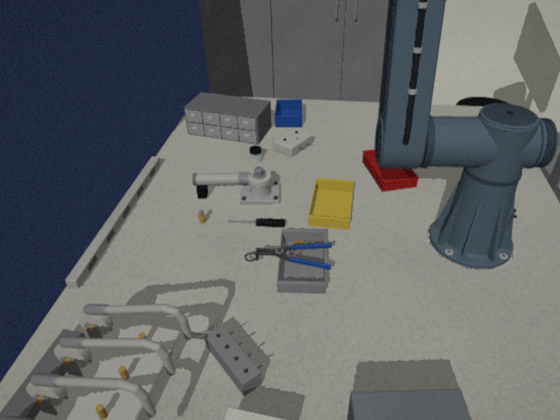

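The top view shows the pliers pointing to +x: ring at about (224,175), pivot bolt (224,205), handles to (208,256) and (239,256). The stub is near (349,160). Next I'll zoom in to get exact pixels.

```bash
python3 - <<'E'
import cv2,numpy as np
t=cv2.imread("pics/top0.png");s=cv2.imread("pics/side0.png")
def c(im,x,y,w,h):return cv2.resize(im[y:y+h,x:x+w],(400,300),interpolation=cv2.INTER_CUBIC)
cv2.imwrite("pics/z0.png",np.vstack([np.hstack([c(t,164,165,128,96),c(t,309,132,80,60)]),np.hstack([c(s,236,210,112,84),c(s,220,150,80,60)])]))
E
```

```text
(no output)
```

View pics/z0.png

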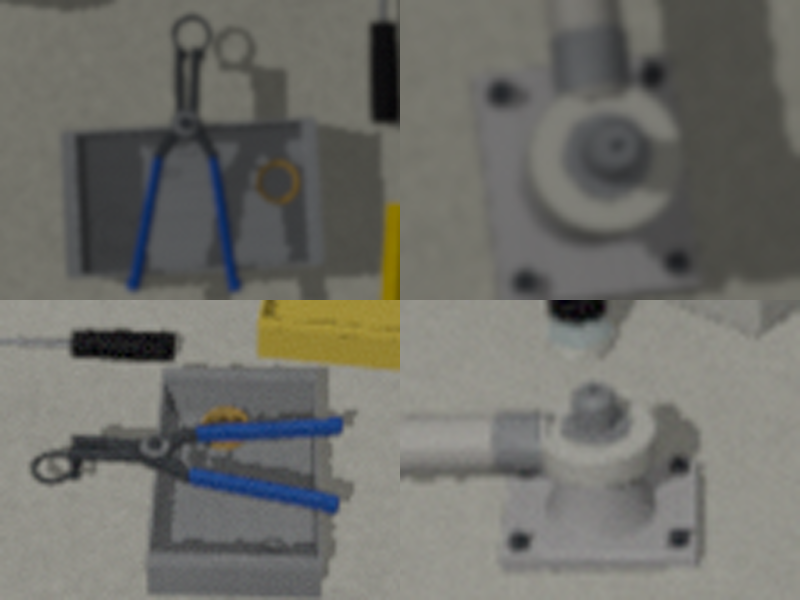

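```bash
cat > h.py <<'E'
import numpy as np
from bench import *
M={"top":(np.array([[404.4858407,0,278.59305101],[0,404.4858407,217.31383896],[0,0,1]]),np.array([[0.02663475,0.99770929,-0.06218324,0.42323188],[-0.99963943,0.02637116,-0.005056,0.01211067],[-0.00340457,0.06229549,0.99805194,1.06231641]])),
"side":(np.array([[451.46847796,0,286.74616219],[0,451.46847796,209.09720187],[0,0,1]]),np.array([[-0.99166089,0.06695602,-0.11011615,0.37447232],[-0.12802014,-0.61002683,0.78197066,1.00592189],[-0.01481617,0.78954681,0.61351147,0.85339283]]))}
def ray(n,uv):
    K,E=M[n];d=np.linalg.solve(K,[*uv,1]);return E[:,3],E[:,:3]@(d*[1,-1,-1])
def pl(n,uv,z):
    o,d=ray(n,uv);return o+d*(z-o[2])/d[2]
def tri(a,b):
    A=[];B=[]
    for n,uv in(("top",a),("side",b)):
        o,d=ray(n,uv);d=d/np.linalg.norm(d);P=np.eye(3)-np.outer(d,d);A.append(P);B.append(P@o)
    return np.linalg.lstsq(np.vstack(A),np.hstack(B),rcond=None)[0]
E
python3 - <<'E'
from h import *
np.set_printoptions(precision=4,suppress=True)
print("stub",pl("top",(352.4,161.2),.101),pl("side",(259,167.4),.101),tri((352.4,161.2),(259,167.4)))
print("ring",pl("top",(224.8,176.2),.025),pl("side",(250.8,256.5),.025),tri((224.8,176.2),(250.8,256.5)))
print("bolt",pl("top",(223.2,204.7),.054),pl("side",(279.4,250.9),.054),tri((223.2,204.7),(279.4,250.9)))
print("ends",pl("top",(206.6,256.8),.05),pl("top",(239.2,256.5),.05))
o=get_obs();from scipy.spatial.transform import Rotation as R
print(o["eef_pos"],R.from_quat(o["eef_rot"],scalar_first=True).as_matrix())
E
```

```text
stub [ 0.6227 -0.1565  0.101 ] [ 0.6216 -0.1518  0.101 ] [ 0.6231 -0.1572  0.0976]
ring [0.5907 0.1593 0.025 ] [0.5914 0.1626 0.025 ] [0.5917 0.1598 0.0221]
bolt [0.514  0.1567 0.054 ] [0.5143 0.1634 0.054 ] [0.5149 0.1575 0.0484]
ends [0.3829 0.1941 0.05  ] [0.3858 0.1128 0.05  ]
[ 0.161  -0.552   0.2563] [[ 0.96  0.28 -0.  ]
 [ 0.28 -0.96 -0.  ]
 [-0.    0.   -1.  ]]
```

```bash
cat >> h.py <<'E'
from scipy.spatial.transform import Rotation as R
np.set_printoptions(precision=4,suppress=True)
def rel(pos,yaw):
    o=get_obs();Q=R.from_quat(o["eef_rot"],scalar_first=True)
    T=R.from_euler("z",yaw)*R.from_euler("x",np.pi)
    return Q.inv().apply(np.array(pos)-o["eef_pos"]),(Q.inv()*T).as_rotvec()
E
python3 -c "
from h import *
print(rel([.469,.157,.13],.033))"
```

```text
(array([ 0.4942, -0.5944,  0.1263]), array([0.    , 0.    , 0.2508]))
```

```bash
python3 -m jog '[0.494,-0.594,0.05,0,0,0.251,0, 0.494,-0.594,0.05,0,0,0.251,0, 0.494,-0.594,0.05,0,0,0.251,0, 0.494,-0.594,0.05,0,0,0.251,0, 0.494,-0.594,0.05,0,0,0.251,0, 0.494,-0.594,0.05,0,0,0.251,0, 0.494,-0.594,0.05,0,0,0.251,0, 0.494,-0.594,0.05,0,0,0.251,0, 0.494,-0.594,0.05,0,0,0.251,0, 0.494,-0.594,0.05,0,0,0.251,0, 0.494,-0.594,0.126,0,0,0.251,0, 0.494,-0.594,0.126,0,0,0.251,0, 0.494,-0.594,0.126,0,0,0.251,0, 0.494,-0.594,0.126,0,0,0.251,0, 0.494,-0.594,0.126,0,0,0.251,0, 0.494,-0.594,0.126,0,0,0.251,0, 0.494,-0.594,0.126,0,0,0.251,0, 0.494,-0.594,0.126,0,0,0.251,0]'
python3 -c "
from h import *
import cv2
print(rel([.469,.157,.049],.033))
s=camera('side')['frame'][:,:,::-1];cv2.imwrite('pics/s1.png',cv2.resize(s[170:310,200:390],(800,590),interpolation=2))"
```

```text
time_s: 2.95
eef_pos: [0.4692, 0.156, 0.1309]
eef_rot: [-0.0, 1.0, 0.016, 0.001]
wrist_force: [-0.0, 0.1, -0.5]
opening: 0.999
grasp_force: 0.0
(array([-0.0003, -0.001 ,  0.0819]), array([-0.    , -0.0012, -0.0013]))
```

View pics/s1.png

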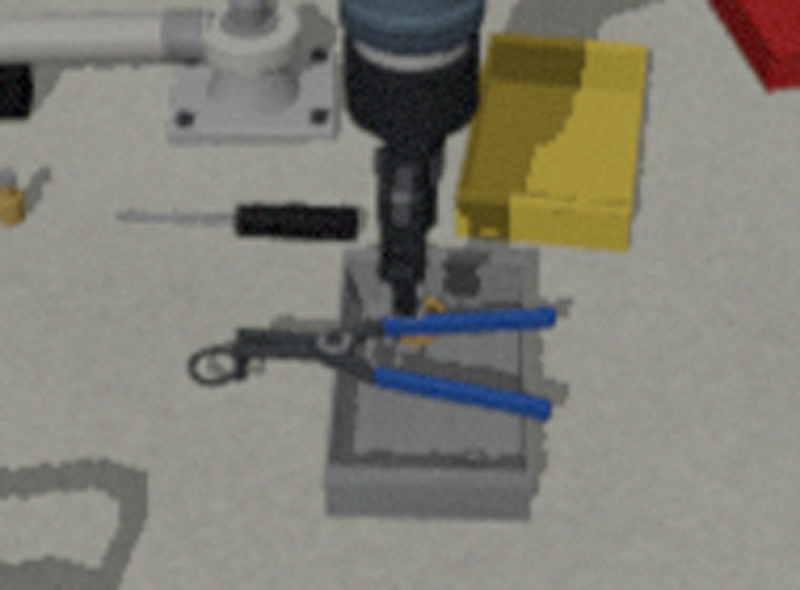

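The gripper is above the handles (column at about (405,300)), and the pliers haven't moved. I'll go down and close.

```bash
python3 -m jog '[0,-0.001,0.05,0,0,0,0, 0,-0.001,0.082,0,0,0,0, 0,-0.001,0.082,0,0,0,0, 0,-0.001,0.082,0,0,0,0, 0,-0.001,0.082,0,0,0,0.3, 0,-0.001,0.082,0,0,0,0.4, 0,-0.001,0.082,0,0,0,0.5, 0,-0.001,0.082,0,0,0,0.6, 0,-0.001,0.082,0,0,0,0.8, 0,-0.001,0.082,0,0,0,1, 0,-0.001,0.082,0,0,0,1, 0,-0.001,0.082,0,0,0,1, 0,-0.001,0.082,0,0,0,1, 0,-0.001,0.082,0,0,0,1]'
python3 -c "
from h import *
import cv2
s=camera('side')['frame'][:,:,::-1];cv2.imwrite('pics/s2.png',cv2.resize(s[170:310,200:390],(800,590),interpolation=2))"
```

```text
time_s: 4.75
eef_pos: [0.4697, 0.1577, 0.0509]
eef_rot: [0.0, 1.0, 0.017, 0.001]
wrist_force: [-8.6, -1.3, 20.7]
opening: 0.442
grasp_force: 57.6
```

View pics/s2.png

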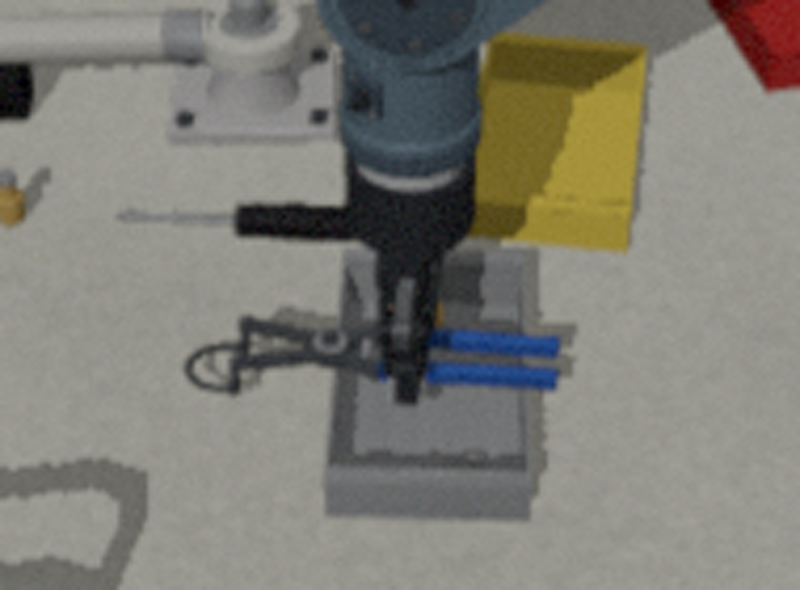

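Handles are squeezed parallel and the ring is spread, at about (210,368). Lifting.

```bash
python3 -m jog '[0,0,-0.01,0,0,0,1, 0,0,-0.03,0,0,0,1, 0,0,-0.06,0,0,0,1, 0,0,-0.09,0,0,0,1, 0,0,-0.12,0,0,0,1, 0,0,-0.12,0,0,0,1, 0,0,-0.12,0,0,0,1, 0,0,-0.12,0,0,0,1]'
python3 -c "
from h import *
import cv2
A=camera('side');B=camera('top')
for p,k in((A,'ring'),(B,'ring'),(A,'pliers')): print(k,[(x['xyz'],round(x['confidence'],2)) for x in spot_in(p,k)][:2])
s=A['frame'][:,:,::-1];t=B['frame'][:,:,::-1]
f=lambda i:cv2.resize(i,(400,600),interpolation=2)
cv2.imwrite('pics/z3.png',np.hstack([f(s[170:290,220:300]),f(t[130:250,190:270])]))
print(get_obs())"
```

```text
time_s: 5.8
eef_pos: [0.4678, 0.1574, 0.1668]
eef_rot: [0.0, 1.0, 0.016, -0.001]
wrist_force: [0.1, -0.0, -1.3]
opening: 0.442
grasp_force: 60.4
ring [([0.4909, 0.1687, 0.1648], 0.84), ([0.6584, -0.1274, 0.0586], 0.58)]
ring [([0.5794, 0.1542, 0.1383], 0.57)]
pliers [([0.4942, 0.1719, 0.163], 0.55)]
{'time_s': 6.05, 'q': array([0.0836, 0.1038, 1.8865, 0.0001, 1.1524, 1.6217]), 'dq': array([ 0.0021, -0.0036, -0.003 ,  0.0003, -0.0019,  0.0007]), 'joint_efforts': array([  0.0033, -37.7378, -32.2711,  -0.0008,  -0.0017,  -0.    ]), 'eef_pos': array([0.4686, 0.1575, 0.1677]), 'eef_rot': array([ 0.    ,  0.9999,  0.0164, -0.0006]), 'wrist_force': array([ 0.5001,  0.485 , -1.8913]), 'torque': array([0.009 , 0.0197, 0.079 ]), 'grasp_force': 60.41694900370203, 'opening': 0.43902552980911785}
```

View pics/z3.png

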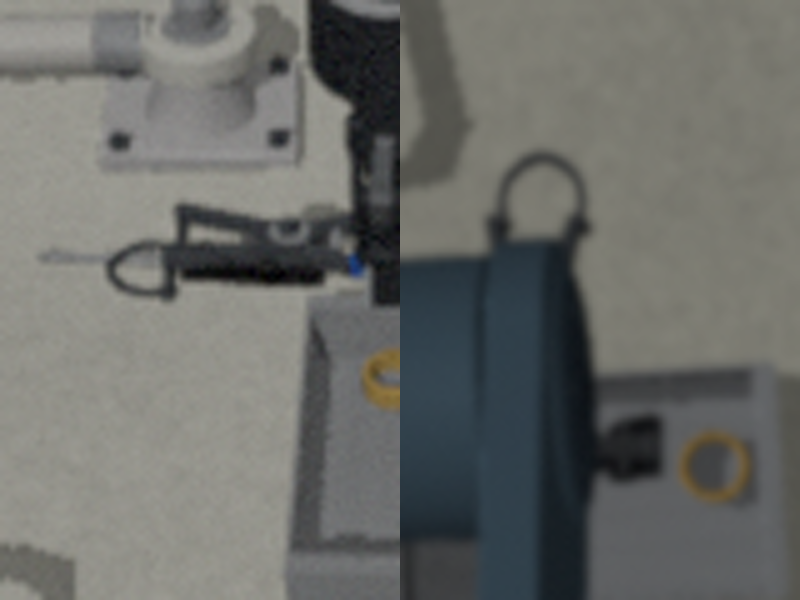

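```bash
python3 -c "
from h import *
a=(218.6,169.4);b=(249.4,224)
print(tri(a,b));
for z in(.13,.135,.14,.145):print(z,pl('top',a,z),pl('side',b,z))
K,E=M['side'];
def pr(n,p):
    K,E=M[n];c=E[:,:3].T@(np.array(p)-E[:,3]);c=K@(c*[1,-1,-1]);return c[:2]/c[2]
for x in(.58,.5875):
  for a in range(0,360,90):
    P=np.array([x+.0172*np.cos(np.radians(a)),.159+.0172*np.sin(np.radians(a)),.138])
    print(x,a,(pr('side',P)-[220,170])*5,(pr('top',P)-[190,130])*5+[400,0])
"
```

```text
[0.5887 0.1588 0.1336]
0.13 [0.5893 0.1594 0.13  ] [0.5897 0.1546 0.13  ]
0.135 [0.5885 0.1586 0.135 ] [0.5882 0.1605 0.135 ]
0.14 [0.5876 0.1578 0.14  ] [0.5867 0.1664 0.14  ]
0.145 [0.5867 0.157  0.145 ] [0.5853 0.1722 0.145 ]
0.58 0 [129.4966 262.2181] [541.8864 177.0471]
0.58 90 [156.8737 286.8127] [503.3098 212.9854]
0.58 180 [197.4446 267.0778] [539.207 250.933]
0.58 270 [169.7983 242.9994] [577.7936 214.9103]
0.5875 0 [114.743  261.1629] [542.4689 160.9832]
0.5875 90 [141.8961 285.7247] [503.9122 196.8866]
0.5875 180 [182.5913 266.0155] [539.7922 234.7953]
0.5875 270 [155.1653 241.9688] [578.3589 198.8075]
```

```bash
python3 -m jog '[0.003,0.04,0,0,0,0,1, 0.006,0.08,0,0,0,0,1, 0.009,0.12,0,0,0,0,1, 0.012,0.16,0,0,0,0,1, 0.015,0.2,0,0,0,0,1, 0.018,0.24,0,0,0,0,1, 0.021,0.28,0,0,0,0,1, 0.0236,0.315,0,0,0,0,1, 0.0236,0.315,0,0,0,0,1, 0.0236,0.315,0,0,0,0,1, 0.0236,0.315,0,0,0,0,1, 0.0236,0.315,0,0,0,0,1]'
python3 -c "
from h import *
import cv2
A=camera('side');B=camera('top')
s=A['frame'][:,:,::-1];t=B['frame'][:,:,::-1]
f=lambda i:cv2.resize(i,(400,600),interpolation=2)
cv2.imwrite('pics/z4.png',np.hstack([f(s[120:204,225:281]),f(t[120:204,324:380])]))
print(get_obs()['eef_pos'],get_obs()['eef_rot'])"
```

```text
time_s: 7.55
eef_pos: [0.5028, -0.1556, 0.1683]
eef_rot: [-0.0, 1.0, 0.017, -0.0]
wrist_force: [-0.3, -0.9, -1.9]
opening: 0.442
grasp_force: 60.5
[ 0.5029 -0.1559  0.1684] [0.     0.9999 0.0169 0.0001]
```

View pics/z4.png

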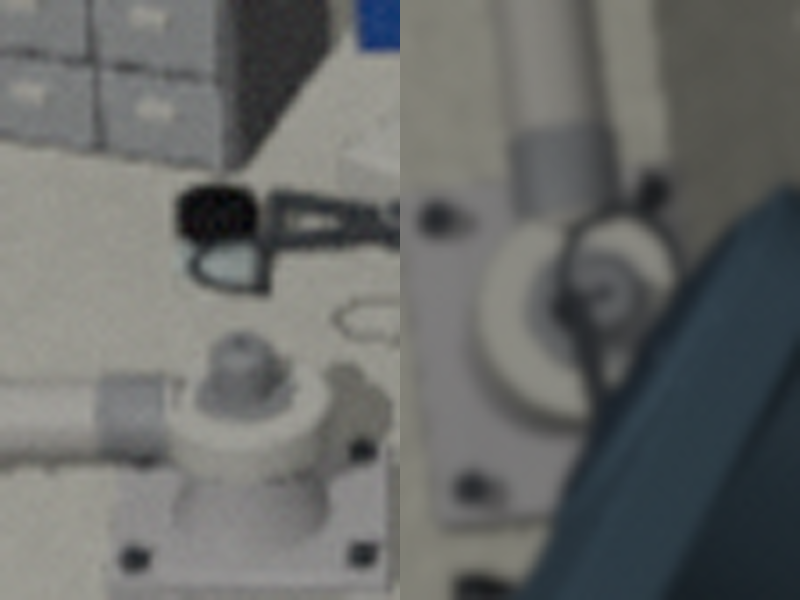

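```bash
python3 -c "
from h import *
def pr(n,p):
    K,E=M[n];c=E[:,:3].T@(np.array(p)-E[:,3]);c=K@(c*[1,-1,-1]);return c[:2]/c[2]
a=(355.1,157.8);b=(257.9,156.7)
print(tri(a,b))
for z in(.132,.136,.14):print(z,pl('top',a,z),pl('side',b,z))
for c in([.6227,-.1565,.136],[.6227,-.1565,.101]):
  for a in range(0,360,90):
    P=np.array(c)+[.0172*np.cos(np.radians(a)),.0172*np.sin(np.radians(a)),0]
    print(a,(pr('side',P)-[225,120])*7.143,(pr('top',P)-[324,120])*7.143+[400,0])
"
```

```text
[ 0.6237 -0.1564  0.1364]
0.132 [ 0.6244 -0.1573  0.132 ] [ 0.6255 -0.1637  0.132 ]
0.136 [ 0.6236 -0.1565  0.136 ] [ 0.6241 -0.1572  0.136 ]
0.14 [ 0.6227 -0.1558  0.14  ] [ 0.6227 -0.1507  0.14  ]
0 [198.262 260.987] [622.8239 220.2588]
90 [230.6748 284.3105] [568.919  271.3233]
180 [277.626  265.3561] [621.2444 325.229 ]
270 [244.9644 242.4358] [675.161  274.0448]
0 [203.181  330.4088] [603.5153 243.8036]
90 [235.1456 354.1399] [551.53  293.055]
180 [281.3377 334.8991] [601.9501 345.0452]
270 [249.1326 311.5715] [653.9463 295.6825]
```

Ring measured at (0.6237, -0.1564, 0.136), about 0.7 mm off the stub axis and well spread. I'll go down in stages and watch the force.

```bash
python3 -m jog '[-0.0007,0,0.01,0,0,0,1, -0.0007,0,0.02,0,0,0,1, -0.0007,0,0.028,0,0,0,1, -0.0007,0,0.031,0,0,0,1, -0.0007,0,0.033,0,0,0,1, -0.0007,0,0.033,0,0,0,1, -0.0007,0,0.033,0,0,0,1]'
python3 -m jog '[0,0,0.002,0,0,0,1, 0,0,0.004,0,0,0,1, 0,0,0.006,0,0,0,1, 0,0,0.006,0,0,0,1, 0,0,0.006,0,0,0,1]'
python3 -c "
from h import *
import cv2
A=camera('side');B=camera('top')
s=A['frame'][:,:,::-1];t=B['frame'][:,:,::-1]
f=lambda i:cv2.resize(i,(400,600),interpolation=2)
cv2.imwrite('pics/z5.png',np.hstack([f(s[141:204,239:281]),f(t[130:193,331:373])]))"
```

```text
time_s: 8.52
eef_pos: [0.5023, -0.1566, 0.1356]
eef_rot: [0.0, 1.0, 0.016, 0.0]
wrist_force: [0.1, 0.0, -1.7]
opening: 0.443
grasp_force: 60.5
time_s: 9.15
eef_pos: [0.5021, -0.1565, 0.1293]
eef_rot: [-0.0, 1.0, 0.016, -0.0]
wrist_force: [-0.5, 0.2, -1.2]
opening: 0.437
grasp_force: 60.5
```

View pics/z5.png

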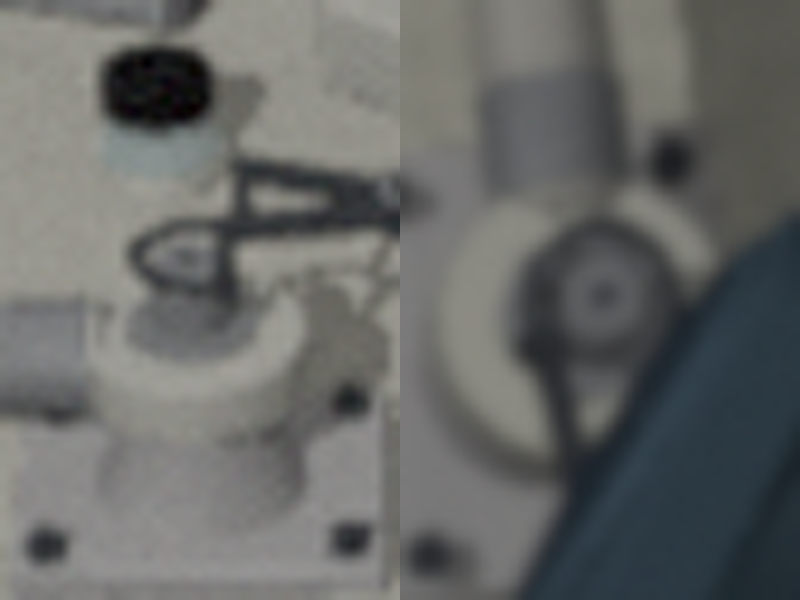

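Ring (centre about (605,290)) is concentric with the stub (about (603,293)) at its tip, with no contact force. Continuing down.

```bash
python3 -m jog '[0,0,0.002,0,0,0,1, 0,0,0.004,0,0,0,1, 0,0,0.006,0,0,0,1, 0,0,0.008,0,0,0,1, 0,0,0.008,0,0,0,1]'
python3 -m jog '[0,0,0.002,0,0,0,1, 0,0,0.004,0,0,0,1, 0,0,0.006,0,0,0,1, 0,0,0.006,0,0,0,1, 0,0,0.006,0,0,0,1]'
```

```text
time_s: 9.88
eef_pos: [0.502, -0.1564, 0.121]
eef_rot: [-0.0, 1.0, 0.016, -0.0]
wrist_force: [0.3, 0.6, -1.9]
opening: 0.439
grasp_force: 60.5
time_s: 10.5
eef_pos: [0.5022, -0.1565, 0.1153]
eef_rot: [0.0, 1.0, 0.016, 0.0]
wrist_force: [0.6, -0.4, -1.9]
opening: 0.448
grasp_force: 60.5
```

```bash
python3 -m jog '[0,0,0.001,0,0,0,1, 0,0,0.002,0,0,0,1, 0,0,0.002,0,0,0,1, 0,0,0.002,0,0,0,1]'
python3 -m jog '[0,0,0.001,0,0,0,1, 0,0,0.001,0,0,0,1, 0,0,0.001,0,0,0,1]'
python3 -m jog '[0,0,0.001,0,0,0,1, 0,0,0.001,0,0,0,1, 0,0,0.001,0,0,0,1]'
python3 -c "
from h import *
import cv2
A=camera('side');B=camera('top')
s=A['frame'][:,:,::-1];t=B['frame'][:,:,::-1]
f=lambda i:cv2.resize(i,(400,600),interpolation=2)
cv2.imwrite('pics/z6.png',np.hstack([f(s[141:204,239:281]),f(t[130:193,331:373])]))"
```

```text
time_s: 11.0
eef_pos: [0.5021, -0.1565, 0.1133]
eef_rot: [0.0, 1.0, 0.016, 0.0]
wrist_force: [-0.2, -0.1, -2.3]
opening: 0.445
grasp_force: 60.5
time_s: 11.38
eef_pos: [0.5021, -0.1565, 0.1123]
eef_rot: [0.0, 1.0, 0.016, 0.0]
wrist_force: [0.1, 0.6, -2.1]
opening: 0.442
grasp_force: 60.5
time_s: 11.75
eef_pos: [0.5021, -0.1565, 0.1113]
eef_rot: [-0.0, 1.0, 0.016, -0.0]
wrist_force: [0.2, -0.3, -2.6]
opening: 0.439
grasp_force: 60.5
```

View pics/z6.png

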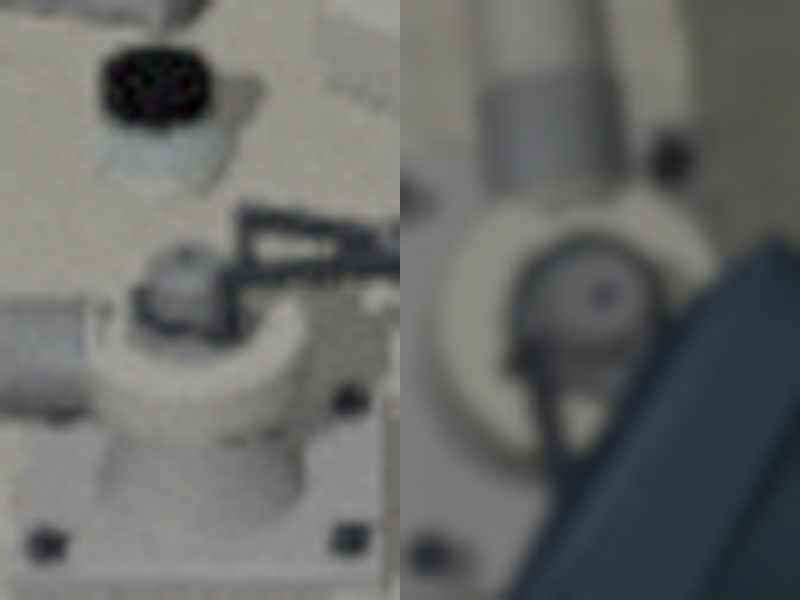

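The ring now surrounds the stub, close to the washer. I'll feel for contact.

```bash
python3 -m jog '[0,0,0.001,0,0,0,1, 0,0,0.001,0,0,0,1, 0,0,0.001,0,0,0,1]'|grep -E "pos|wrist"
python3 -m jog '[0,0,0.001,0,0,0,1, 0,0,0.001,0,0,0,1, 0,0,0.001,0,0,0,1]'|grep -E "pos|wrist"
python3 -c "
from h import *
f=[]
for i in range(6):
  camera('side');f.append(np.r_[get_obs()['wrist_force'],get_obs()['torque']])
print(np.mean(f,0))"
```

```text
eef_pos: [0.5021, -0.1565, 0.1103]
wrist_force: [-0.5, -0.3, -2.3]
eef_pos: [0.5021, -0.1565, 0.1093]
wrist_force: [0.3, -0.8, -0.9]
[ 0.0328  0.0968 -1.5002 -0.0083  0.0074  0.0128]
```

```bash
cat > f.py <<'E'
from h import *
f=[]
for i in range(6):
  camera('side');f.append(np.r_[get_obs()['wrist_force'],get_obs()['torque']])
print(get_obs()['eef_pos'],np.mean(f,0))
E
python3 -m jog '[0,0,0.001,0,0,0,1, 0,0,0.001,0,0,0,1, 0,0,0.001,0,0,0,1]'|grep -E "wrist"; python3 f.py
python3 -m jog '[0,0,0.0005,0,0,0,1, 0,0,0.0005,0,0,0,1, 0,0,0.0005,0,0,0,1]'|grep -E "wrist"; python3 f.py
```

```text
wrist_force: [0.8, -1.0, -1.2]
[ 0.5021 -0.1565  0.1083] [ 0.2232  0.2994 -1.1666  0.0026  0.0155  0.0181]
wrist_force: [-0.2, -0.4, -1.0]
[ 0.5021 -0.1565  0.1078] [-0.1389 -0.0112 -1.6034  0.0008  0.0068 -0.0392]
```

```bash

python3 -m jog '[0,0,0.001,0,0,0,1, 0,0,0.001,0,0,0,1, 0,0,0.001,0,0,0,1]'|grep -E "wrist"; python3 f.py
python3 -m jog '[0,0,0.001,0,0,0,1, 0,0,0.001,0,0,0,1, 0,0,0.001,0,0,0,1]'|grep -E "wrist"; python3 f.py
```

```text
wrist_force: [0.4, 0.7, -1.5]
[ 0.5021 -0.1565  0.1068] [ 0.0197 -0.1381 -1.9532  0.003  -0.0092 -0.0033]
wrist_force: [-0.0, 0.9, -2.4]
[ 0.5021 -0.1565  0.1058] [ 0.1004  0.1795 -1.5069 -0.0013  0.0159 -0.0119]
```

```bash

python3 -m jog '[0,0,0.001,0,0,0,1, 0,0,0.001,0,0,0,1, 0,0,0.001,0,0,0,1]'|grep -E "wrist"; python3 f.py
python3 -m jog '[0,0,0.0007,0,0,0,1, 0,0,0.0007,0,0,0,1, 0,0,0.0007,0,0,0,1]'|grep -E "wrist"; python3 f.py
```

```text
wrist_force: [0.0, 0.3, -1.7]
[ 0.5021 -0.1565  0.1048] [ 0.2378 -0.0572 -1.1344  0.0017 -0.0111  0.008 ]
wrist_force: [-1.1, 0.0, 0.9]
[ 0.5021 -0.1565  0.1041] [-1.5301 -0.0651 -0.519  -0.0161  0.0282 -0.0031]
```

```bash
python3 -c "
from h import *
import cv2
A=camera('side');B=camera('top')
s=A['frame'][:,:,::-1];t=B['frame'][:,:,::-1]
f=lambda i:cv2.resize(i,(400,600),interpolation=2)
cv2.imwrite('pics/z7.png',np.hstack([f(s[141:204,239:281]),f(t[130:193,331:373])]));o=get_obs();print(o['time_s'],o['opening'],o['grasp_force'],o['wrist_force'])"
```

```text
17.05 0.44327936790097705 60.63823547679931 [-1.2688 -0.1705 -0.6623]
```

View pics/z7.png

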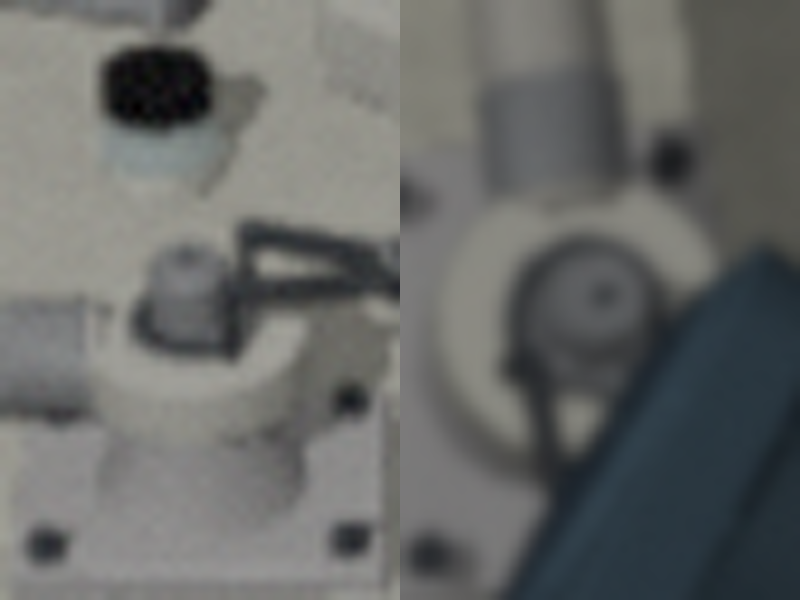

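```bash

python3 -m jog '[0,0,0.0003,0,0,0,1, 0,0,0.0003,0,0,0,1, 0,0,0.0003,0,0,0,1, 0,0,0.0003,0,0,0,1]'|grep -E "wrist"; python3 f.py
```

```text
wrist_force: [-2.0, 0.1, 0.4]
[ 0.5021 -0.1565  0.1038] [-1.3225 -0.0843  0.6551 -0.0219  0.0628 -0.022 ]
```

```bash

python3 -m jog '[0,0,-0.0002,0,0,0,1, 0,0,-0.0002,0,0,0,1, 0,0,-0.0002,0,0,0,1]'; python3 -c "
from bench import *
print(hand_in())"
```

```text
time_s: 18.23
eef_pos: [0.5021, -0.1565, 0.104]
eef_rot: [0.0, 1.0, 0.016, 0.0]
wrist_force: [-1.1, -0.6, -0.3]
opening: 0.446
grasp_force: 60.6
the job is handed in; nothing more can be done
None
```

I handed the job in at about 18 s: by force and camera, the circlip is spread around the stub and lying lightly on the washer in line with the groove, with the pliers still squeezed in the fingers; no verdict came back.

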